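Dry-run a board joint in the toggle-clamp jig

TASK

Dry-run the glue-up in the grey plywood jig: with the clamp still open, slide the loose board along the jig until its end closes flush and square against the fixed board. Then swing the red-handled toggle clamp over until it locks down on the loose board by itself, take the hand off it for three seconds, and swing it fully back open, leaving the joint closed and everything let go. Keep off the lamp bar above the clamp and leave the other things on the bench where they are.

Things in the scene. Friction and masses are not known exactly. Their poses are not given: they have to be found in the camera images.
- jig: Jig screwed to the bench: grey-painted plywood base plate 240 (x) x 400 (y) x 18 mm thick, origin at its underside near the middle (plate spans x -120..120, y -195..205 mm). Its x points roughly away from the robot, z up; the boards lie in a row along its y. Its position and yaw vary.
- fixed_face (a point): Middle of the end face of the fixed board (brown, 64 wide in x, 110 long in y, 28 thick, screwed to the jig); the board lies on the -y side of this point and the face looks along jig +y. 14 mm above the plate's top. At jig (60, -60, 32) mm. Axes as the jig's.
- loose_mid (a point): Centre of the loose board (pale wood with a blue mark near its outer end, 64 wide along its x, 140 long along its y, 28 thick, about 160 g). It lies flat on the jig plate, on the +y side of the fixed board, with a gap between; its own y points away from the fixed board. Flush when its centre is 70 mm from fixed_face along jig y.
- loose_face (a point): Middle of the loose board's inner end face, the one that must meet fixed_face: 70 mm from loose_mid along the board's -y.
- clamp (a joint): Toggle clamp angle in rad: about 1.35 fully open (handle leaning 77 degrees from upright towards the robot, arm up), 0 when the pad sits on the loose board (handle upright, arm level along jig +x); -0.08 if nothing is under the pad. A spring throws it away from 0.65 rad to either side (up to about 0.7 N m at the ends), damped, so once past centre it goes home by itself in about a second.
- clamp_hinge (a point): Hinge axis of the clamp, parallel to jig y, at jig (-50, -20, 75) mm.
- clamp_grip (a point): Grip point of the clamp's red handle, 95 mm from the hinge. The grip is a bar 22 mm wide along jig y and 16 mm the other way, from 48 to 120 mm from the hinge; nothing stands beside it. Site z points along the handle to its free end.
- clamp_pad (a point): Underside of the clamp's black rubber pad (26 mm across), 110 mm out along the arm from the hinge and 29 mm below it when closed.
- lamp: Lamp bar fixed to the jig over the clamp, same origin and axes as the jig: bar 35 x 320 x 22 mm, spanning jig x -40..-5, y -180..140, z 262..284 mm, on two posts of 14 mm at jig x -22, y -170 and 130 mm. It stands over the closed handle, so that a tool pointing straight down cannot reach it there; come from the robot's side with the tool tilted some 25 to 40 degrees.
- lamp_front_edge (a point): Lower front edge of the lamp bar (side nearest the robot), above the clamp, at jig (-40, -20, 262) mm.
- glue_bottle: Bystander: yellow glue bottle with orange cap, 60 mm across, 130 tall; origin at its foot.
- screw_jar: Bystander: grey open jar, 84 mm across, 90 tall; origin at its foot.
- hammer: Bystander: hammer lying on the bench, about 240 mm long; origin near its middle.
- paint_can: Bystander: green paint can, 90 mm across, 110 tall; origin at its foot.
There are look-alikes about, which are no part of the job. What is shaped like the part that bears loose_mid but turquoise or yellow is not meant.

How it is judged:
On the way, in this order (a step that is already met when the one before it is completed fails the run):
1. the loose board is butted flush and square against the fixed board while the clamp is still open (y of loose_face in the frame of fixed_face below 0.003 m and angle between the y axis of loose_face and the y axis of fixed_face, either way round below 0.04 rad and x of loose_face in the frame of fixed_face between -0.015 and 0.015 m and value of joint clamp above 1 rad), for 0.2 s.
2. the clamp holds the butted loose board down by itself, nothing of the robot touching it, for two seconds (value of joint clamp below 0.07 rad and contact force between clamp and loose_board above 2 N and contact force between clamp and the fingers below 0.2 N and contact force between clamp and the arm below 0.2 N and y of loose_face in the frame of fixed_face below 0.003 m and angle between the y axis of loose_face and the y axis of fixed_face, either way round below 0.04 rad), for 2 s.
At the end, for the whole second after the job is handed in: The clamp is open again (above 1.2 rad), and the loose board lies flat and at rest on the jig with its end within 3 mm of the fixed board's end, square to 0.04 rad, sides level within 15 mm (value of joint clamp above 1.2 rad and y of loose_face in the frame of fixed_face below 0.003 m and angle between the y axis of loose_face and the y axis of fixed_face, either way round below 0.04 rad and x of loose_face in the frame of fixed_face between -0.015 and 0.015 m and z of loose_face in the frame of fixed_face below 0.004 m and angle between loose_face's own z axis and vertical below 0.05 rad and linear speed of loose_board below 0.01 m/s); the robot touches nothing.
It fails at once if the lamp bar is pushed (over 3 N) (contact force between lamp and the arm above 3 N or contact force between lamp and the fingers above 3 N).
It fails at once if a bystander is moved more than 30 mm (distance of any of glue_bottle, screw_jar, hammer, paint_can from where it was at the start of the episode above 0.03 m).
It also fails if it takes over 72 s, if anything falls off the work surface, if the arm or the gripper's body presses on something with over 40 N, if the wrist force passes 120 N, or if a joint passes its speed limit or range.

ROBOT

A 6-joint arm with a two-finger parallel gripper is mounted at the origin on the work surface. World frame = base frame: x ahead of the robot, y to its left, z up, the work surface at z = 0. Lengths are in m, angles in rad, forces in N, time in s.
With the tool pointing down it reaches from about 0.225 to 0.875 m from the base axis. Payload 3.4 kg.
Tool frame: the origin (TCP) lies midway between the tips of the shut fingers; the grasp point (between the pads) lies 19 mm behind it (manip.hold_point_z is the distance from the TCP to the grasp point, in m); z points along the fingers, y is the line along which they close (so a half turn about z gives the same grasp; the last joint's range is limited). The gripper opens to 85 mm and grips with 20 to 120 N. Pads are 22 mm wide; open, the fingers measure 114 mm over their backs; the gripper's body (76 mm by 85 mm) begins 54 mm behind the grasp point. The pads swing forward as they close: fully open they stand 13 mm farther back than shut.
Start: joints at [-1.266, 0.276, 1.505, -0, 1.361, -0.121], TCP at [0.238, -0.524, 0.231] pointing down, gripper open.
Joint ranges: [-2.89, 2.89], [-0.75, 2.08], [0.22, 2.7], [-1.18, 4.32], [0.11, 2.71], [-2.7, 2.7]. Speed limits (rad/s): [2.57, 2.57, 3.14, 3.14, 3.14, 3.14].

INTERFACE

Orientations are given as a unit quaternion [w, x, y, z].
In Python, from rig import readout, vision, manip gives the robot as it stands.
- The arm moves only by the shell command python3 -m handwheel 'ROWS' [FORCE]. ROWS is JSON, a list of rows, each a list of 3 entries, a list of its own where there are three numbers: the shift along the tool's x, y, z in mm, then the turn, a rotation vector about the tool's x, y, z in units of 6 degrees (1.0 is 6 degrees), then the closure, from -1 (fully open) to 1 (shut), so that 0 is half open. A call has 1 to 20 rows; each row shifts and turns the commanded pose from where the row before left it, along the tool's axes as they then stand; what a row does not reach is not made up. A row lasts 1/8 s, in which the tool goes at most 62.5 mm and 10.7 degrees, less where a joint would pass 70% of its speed; a pose out of reach is approached as far as the arm can. A call is refused whole if a number of a shift passes 62.5 or a number of a turn 1, either way. A call with a gripper value outside its range is refused whole. The fingers move at their own pace and stop on an object; FORCE is the grip in N (left out, the last holds). Time passes only in rows, so rows that do not move let the fingers close. It gives the time, the measured TCP pose, the force, the opening and the grip force at its end, in the units of the state.
- readout.get_state(): the state, without advancing time (a new reading comes with each control period).
- vision.get_image(name): name is "side" or "top" or "wrist"; returns the picture (384x512x3 uint8, blue, green, red); there is no depth.
- vision.camera_params(name): a dict with "intrinsics" (3x3 intrinsics, pixels), "rvec" (rotation vector, rad) and "tvec" (3), from world to camera coordinates, as OpenCV has them; the wrist camera has in their place "hand_eye" (4x4, takes a point from camera to tool coordinates, whose origin is the TCP and whose axes are the flange's). Camera axes: x right, y down, z forward; pixel columns grow to the right and rows downward; lengths in m; the calibration is good to about 2 mm. A picture is of the moment at which its call begins: read the wrist's pose just before it. camera_params takes no time and is no camera call.
- manip.sign_off(): hands the job in; it is judged then, once.
The state is a dict: "clock": time; "qpos": joint angles; "qd": joint speeds; "effort": joint torques, N m; "position": TCP position; "ee_rot": TCP orientation; "contact_force": force on the tool from outside, world axes, zero at the start; "moment": the same for the moment, N m; "width": finger opening in m; "gripper_force": force on a finger pad.
Only numpy, scipy, OpenCV 4.12 (cv2) and the standard library are available. Lean on these libraries where they do the work, as an engineer would, in place of code of your own. Each camera call takes 0.05 s, during which the arm holds its last target. There are 200 camera calls.

## Working session

There is one attempt and no reset: what is moved stays moved. The work goes in short steps, Python scripts to look and compute and a shell command to move; the robot and the scene stay as the last step left them, time stands still between calls to the robot, and variables do not carry over. Pictures are saved under pics/ and viewed, at most 10 in all, crops included, and the job is handed in when it is done.

```bash
mkdir -p pics; ls; python3 - <<'E'
from rig import readout, vision, manip
import cv2
for n in ("top","side"):
    cv2.imwrite(f"pics/{n}0.png",vision.get_image(n))
    p=vision.camera_params(n); print(n,p)
print(vision.camera_params("wrist")); print(readout.get_state())
E
```

```text
pics
top {'intrinsics': array([[402.88048042,   0.        , 257.96760919],
       [  0.        , 402.88048042, 194.63805483],
       [  0.        ,   0.        ,   1.        ]]), 'rvec': array([ 2.19512814, -2.14160172,  0.0912695 ]), 'tvec': array([-0.02304662,  0.57879134,  1.23692885])}
side {'intrinsics': array([[404.14590172,   0.        , 250.03487117],
       [  0.        , 404.14590172, 186.20199261],
       [  0.        ,   0.        ,   1.        ]]), 'rvec': array([ 0.79621521, -2.4762679 ,  1.20383099]), 'tvec': array([0.45788862, 0.35698786, 1.08539209])}
{'intrinsics': array([[278.13766343,   0.        , 256.92636228],
       [  0.        , 278.13766343, 193.54588921],
       [  0.        ,   0.        ,   1.        ]]), 'hand_eye': array([[ 6.82311430e-04, -9.47071848e-01, -3.21020947e-01,
         8.27516764e-02],
       [ 9.99999528e-01,  4.24137816e-04,  8.74155177e-04,
         3.64248607e-04],
       [-6.91730636e-04, -3.21021392e-01,  9.47071691e-01,
        -1.41858314e-01],
       [ 0.00000000e+00,  0.00000000e+00,  0.00000000e+00,
         1.00000000e+00]])}
{'clock': 0.1, 'qpos': array([-1.26601995e+00,  2.76527572e-01,  1.50605713e+00,  1.21847576e-05,
        1.36073173e+00, -1.20986207e-01]), 'qd': array([-0.00080413, -0.0009699 , -0.00408093,  0.00016148, -0.00099686,
        0.00103162]), 'effort': array([ 1.33948412e-03, -4.17697871e+01, -2.46404457e+01, -1.03883219e-04,
        5.76206949e-03, -7.70677900e-06]), 'position': array([ 0.2373368 , -0.52317597,  0.23050846]), 'ee_rot': array([-8.58801988e-04,  9.77426129e-01,  2.11275697e-01, -7.31599871e-05]), 'contact_force': array([-0.93324958,  1.02102596,  0.44777825]), 'moment': array([-0.02156845,  0.02579042, -0.04707305]), 'gripper_force': 0.0, 'width': 0.08521841936662175}
```

View pics/top0.png

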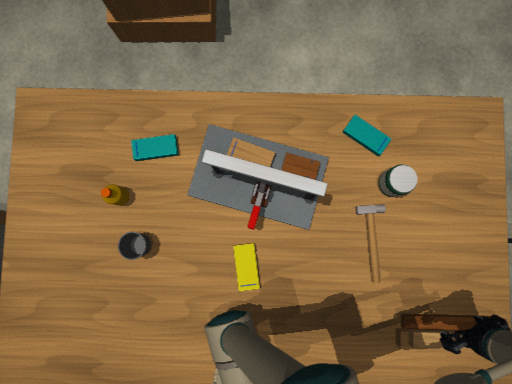

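View pics/side0.png

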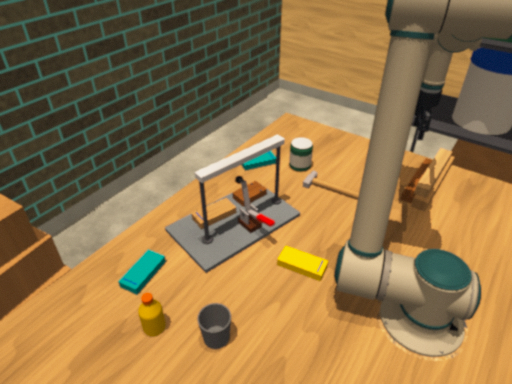

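The jig plate's corners in the top view are near (208,125), (328,157), (310,228) and (188,195). The candidates are the pale board on the jig (250,152), two turquoise blocks (155,147) and (367,135), and a yellow block (247,266). The pale one on the jig fits, so I'll confirm it in an enlarged crop and measure the plate.

```bash
cat > h.py <<'E'
import numpy as np, cv2, json
from scipy.spatial.transform import Rotation as R
from rig import readout, vision, manip
def cam(n, st=None):
    p=vision.camera_params(n); K=np.array(p["intrinsics"])
    if n=="wrist":
        st=st or readout.get_state(); w,x,y,z=st["ee_rot"]
        T=np.eye(4); T[:3,:3]=R.from_quat([x,y,z,w]).as_matrix(); T[:3,3]=st["position"]
        T=T@np.array(p["hand_eye"]); return K,T[:3,:3],T[:3,3]
    Rm=cv2.Rodrigues(np.array(p["rvec"]))[0]
    return K,Rm.T,-Rm.T@np.array(p["tvec"])
def onplane(c,uv,z):
    K,Rc,o=c; uv=np.atleast_2d(uv).astype(float)
    d=(Rc@np.linalg.inv(K)@np.c_[uv,np.ones(len(uv))].T).T
    return o+d*((z-o[2])/d[:,2:])
def proj(c,P):
    K,Rc,o=c; q=K@Rc.T@(np.atleast_2d(P)-o).T; return (q[:2]/q[2]).T
E
python3 - <<'E'
from h import *
im=cv2.imread("pics/top0.png"); c=cam("top")
hsv=cv2.cvtColor(im,cv2.COLOR_BGR2HSV)
# grey plate: low saturation inside the jig window
m=np.zeros(im.shape[:2],np.uint8); w=(slice(115,240),slice(180,340))
m[w]=((hsv[...,1]<50)&(hsv[...,2]>50))[w]*255
m=cv2.morphologyEx(m,cv2.MORPH_CLOSE,np.ones((3,3)))
cn=max(cv2.findContours(m,0,cv2.CHAIN_APPROX_NONE)[0],key=cv2.contourArea)
r=cv2.minAreaRect(cv2.convexHull(cn)); b=cv2.boxPoints(r); print(b)
P=onplane(c,b,.018); print(P.round(4)); print(np.linalg.norm(np.diff(P[[0,1,2,3,0]],axis=0),axis=1))
cv2.imwrite("pics/crop1.png",cv2.resize(im[115:240,180:340],None,fx=4.8,fy=4.8,interpolation=cv2.INTER_CUBIC))
E
```

```text
[[187.33551  194.8655  ]
 [207.81024  122.716415]
 [334.19928  158.58357 ]
 [313.72455  230.73265 ]]
[[ 0.5739  0.2148  0.018 ]
 [ 0.8085  0.1586  0.018 ]
 [ 0.7011 -0.2483  0.018 ]
 [ 0.4708 -0.186   0.018 ]]
[0.24130125 0.42077106 0.23857783 0.41385863]
```

View pics/crop1.png

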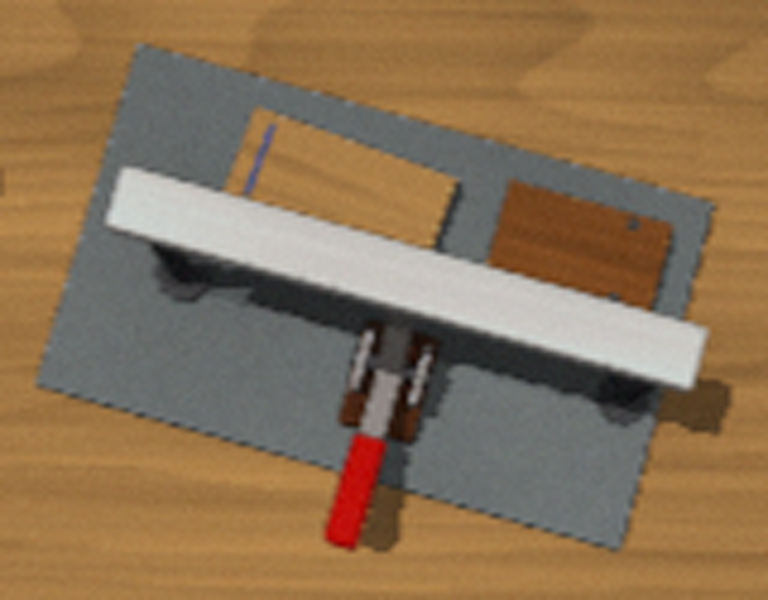

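```bash
cat >> h.py <<'E'
def jigfit():
    c=cam("top")
    uv=np.array([[138,43],[714,203],[618,550],[38,385]])/4.8+[179.6,114.6]
    P=onplane(c,uv,.018)[:,:2]; J=np.array([[.12,.205],[.12,-.195],[-.12,-.195],[-.12,.205]])
    a,b=J-J.mean(0),P-P.mean(0)
    th=np.arctan2((a[:,0]*b[:,1]-a[:,1]*b[:,0]).sum(),(a*b).sum())
    Rz=R.from_euler('z',th).as_matrix(); t=np.r_[P.mean(0)-Rz[:2,:2]@J.mean(0),0]
    return th,Rz,t,P-(J@Rz[:2,:2].T+t[:2])
def j2w(p,Rz,t): return Rz@np.array(p)+t
def steps(pt,Rt):
    "total turn (tool rotvec, units of 6 deg) then shift in the final tool axes, mm"
    st=readout.get_state(); w,x,y,z=st["ee_rot"]; R0=R.from_quat([x,y,z,w]).as_matrix()
    rv=R.from_matrix(R0.T@Rt).as_rotvec()/np.radians(6)
    d=(np.array(pt)-st["position"])*1000
    return "turn",rv.round(2),"shift before turn",(R0.T@d).round(1),"after",(Rt.T@d).round(1)
E
python3 - <<'E'
from h import *
th,Rz,t,e=jigfit(); print(np.degrees(th),t,(e*1000).round(1))
c=cam("top"); f=lambda q:((onplane(c,np.array(q)/4.8+[179.6,114.6],.046)-t)@Rz*1000).round(1)
print("loose outer far, inner far",f([[258,107],[460,180]]),"fixed",f([[510,180],[672,225]]))
im=cv2.imread("pics/top0.png"); hsv=cv2.cvtColor(im,cv2.COLOR_BGR2HSV)
m=((hsv[...,0]<6)|(hsv[...,0]>174))&(hsv[...,1]>200)&(hsv[...,2]>120); v,u=np.nonzero(m)
k=np.c_[u,v]; k=k[(u>230)&(u<280)&(v>180)&(v<240)]; print("red centre",k.mean(0),((onplane(c,k.mean(0),.095)-t)@Rz*1000).round(1))
# push orientation: tool y=jig x, z tilted 35deg
a=np.radians(35); s,co=np.sin(a),np.cos(a)
Rt=Rz@np.array([[0,1,0],[co,0,s*-1],[-s,0,-co]]).T if 0 else Rz@np.column_stack([[0,co,s*1],[1,0,0],[0,-s,-co]])
print(np.linalg.det(Rt)); print("to high",steps(j2w([.06,.20,.40],Rz,t),Rt)); print(j2w([.06,.2,.4],Rz,t))
E
```

```text
-14.42295650845753 [ 0.63908263 -0.01178797  0.        ] [[-0.5 -0.1]
 [-0.6  0.9]
 [ 0.9  1.6]
 [ 0.2 -2.4]]
loose outer far, inner far [[ 93.4 111.3  46. ]
 [ 82.7 -28.6  46. ]] fixed [[  91.5  -59.9   46. ]
 [  91.5 -168.8   46. ]]
red centre [253.41558442 217.2012987 ] [[-132.8  -19.7   95. ]]
0.34202014332566877
to high ('turn', array([-0.01, -0.01, -8.53]), 'shift before turn', array([ 749.2, -418.3, -168.6]), 'after', array([ 748.7,  321.7, -595. ]))
[0.74700723 0.16696404 0.4       ]
```

```bash
cat >> h.py <<'E'
th,Rz,t,_=jigfit()
def Rpush(deg):
    s,c=np.sin(np.radians(deg)),np.cos(np.radians(deg)); return Rz@np.column_stack([[0,c,-s],[1,0,0],[0,-s,-c]])
def Rgrip(deg):
    s,c=np.sin(np.radians(deg)),np.cos(np.radians(deg)); return Rz@np.column_stack([[-c,0,-s],[0,1,0],[s,0,-c]])
def W(*p): return j2w(np.array(p)/1000,Rz,t)
def where():
    st=readout.get_state(); return ((st["position"]-t)@Rz*1000).round(1),"F",(st["contact_force"]@Rz).round(1),"w",round(st["width"],4),"t",st["clock"]
E
python3 - <<'E'
from h import *
print(np.linalg.det(Rpush(35)))
print("high",steps(W(60,200,380),Rpush(35)))
T=Rpush(35).T@Rz.T@(W(60,150,28)-W(60,200,380))*1000; print(T)
print(where())
E
```

```text
0.9999999999999999
high ('turn', array([-2.62, -5.44, -8.25]), 'shift before turn', array([ 749.2, -418.3, -148.6]), 'after', array([ 565.8,  321.7, -578.6]))
[162.23214604  12.45389731 316.11648365]
(array([-261.7, -595.3,  230.5]), 'F', array([-1.2,  0.8,  0.4]), 'w', 0.0852, 't', 0.1)
```

```bash
python3 -m handwheel '[[[0,0,-50],[0,0,0],0],[[0,0,-50],[0,0,0],0],[[0,0,-50],[0,0,0],0],[[47,-26,0],[0,0,0],0],[[47,-26,0],[0,0,0],0],[[47,-26,0],[0,0,0],0],[[47,-26,0],[0,0,0],0],[[47,-26,0],[0,0,0],0],[[47,-26,0],[0,0,0],0],[[47,-26,0],[0,0,0],0],[[47,-26,0],[0,0,0],0],[[47,-26,0],[0,0,0],0],[[47,-26,0],[0,0,0],0],[[47,-26,0],[0,0,0],0],[[47,-26,0],[0,0,0],0],[[47,-26,0],[0,0,0],0],[[47,-26,0],[0,0,0],0],[[47,-26,0],[0,0,0],0],[[44,-28,0],[0,0,0],0]]'
python3 -m handwheel '[[[0,0,0],[-0.262,-0.544,-0.825],0],[[0,0,0],[-0.262,-0.544,-0.825],0],[[0,0,0],[-0.262,-0.544,-0.825],0],[[0,0,0],[-0.262,-0.544,-0.825],0],[[0,0,0],[-0.262,-0.544,-0.825],0],[[0,0,0],[-0.262,-0.544,-0.825],0],[[0,0,0],[-0.262,-0.544,-0.825],0],[[0,0,0],[-0.262,-0.544,-0.825],0],[[0,0,0],[-0.262,-0.544,-0.825],0],[[0,0,0],[-0.262,-0.544,-0.825],0],[[0,0,0],[0,0,0],0]]'
python3 - <<'E'
from h import *
print(where(),readout.get_state()["qpos"].round(2))
print(steps(W(60,200,380),Rpush(35)));print(steps(W(60,150,28),Rpush(35)))
cv2.imwrite("pics/side1.png",vision.get_image("side"))
E
```

```text
clock: 2.48
position: [0.7479, 0.1678, 0.3803]
ee_rot: [0.0, 0.977, 0.211, -0.001]
contact_force: [-0.0, -0.4, 0.5]
width: 0.0425
gripper_force: 0.0
clock: 3.85
position: [0.7468, 0.1679, 0.3793]
ee_rot: [0.185, 0.753, 0.585, -0.239]
contact_force: [-0.2, -0.5, 0.3]
width: 0.0426
gripper_force: 0.0
(array([ 59.6, 200.8, 379.3]), 'F', array([-0.1, -0.5,  0.3]), 'w', 0.0426, 't', 3.85) [ 0.36  0.85  0.29 -0.66  2.27  0.24]
('turn', array([-0.  ,  0.02,  0.01]), 'shift before turn', array([-1.1,  0.4, -0.1]), 'after', array([-1.1,  0.4, -0.1]))
('turn', array([-0.  ,  0.02,  0.01]), 'shift before turn', array([160.7,   0.8, 316.5]), 'after', array([159.9,   0.4, 316.9]))
```

View pics/side1.png

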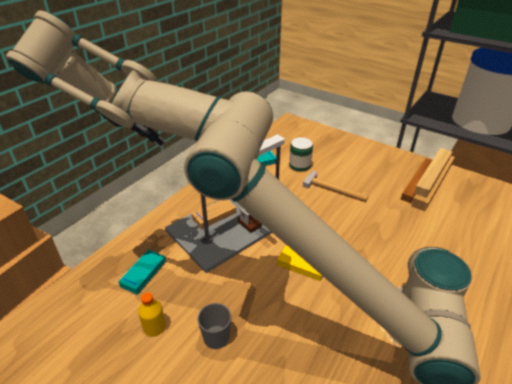

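The view shows the arm above the jig, with the fingers near (150,135), leaning to the +y side clear of the lamp. Descending in two stages.

```bash
python3 -m handwheel '[[[20,0,40],[0,0,0],0],[[20,0,40],[0,0,0],0],[[20,0,40],[0,0,0],0],[[20,0,40],[0,0,0],0],[[20,0,39],[0,0,0],0],[[20,0,39],[0,0,0],0],[[0,0,0],[0,0,0],0]]'
python3 - <<'E'
from h import *
print(where(),readout.get_state()["qpos"].round(2))
print(steps(W(60,150,28),Rpush(35)))
a=vision.get_image("side"); b=vision.get_image("top")
cv2.imwrite("pics/both2.png",np.hstack([a[60:360,:400],b[40:340,100:500]]))
E
```

```text
clock: 4.78
position: [0.7359, 0.1274, 0.1138]
ee_rot: [0.183, 0.754, 0.584, -0.241]
contact_force: [-0.2, -0.8, -0.2]
width: 0.0428
gripper_force: 0.0
(array([ 59.1, 158.9, 113.8]), 'F', array([-0. , -0.8, -0.2]), 'w', 0.0428, 't', 4.775) [ 0.31  0.82  0.99 -0.51  1.69  0.6 ]
('turn', array([-0.06,  0.04,  0.01]), 'shift before turn', array([42.3,  1.4, 75.2]), 'after', array([42. ,  0.9, 75.4]))
```

View pics/both2.png

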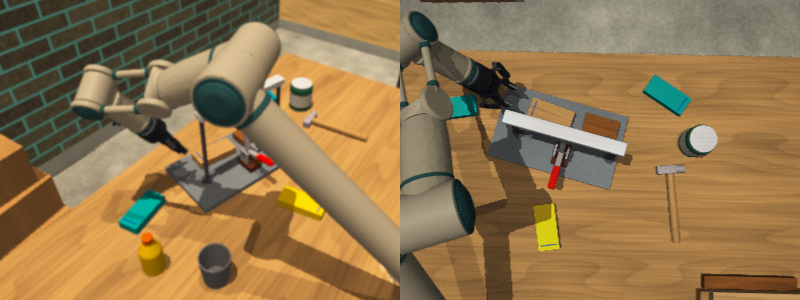

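The arm is well clear of the lamp bar: the fingers are by the board's outer end at about (515,90) in the right panel. Going down and starting the push.

```bash
python3 -m handwheel '[[[14,0.5,25],[0,0,0],0],[[14,0.5,25],[0,0,0],0],[[14,0,25],[0,0,0],0],[[0,0,0],[0,0,0],0],[[-4.1,0,2.9],[0,0,0],0],[[-4.1,0,2.9],[0,0,0],0],[[-4.1,0,2.9],[0,0,0],0],[[-4.1,0,2.9],[0,0,0],0],[[-4.1,0,2.9],[0,0,0],0],[[-4.1,0,2.9],[0,0,0],0],[[-4.1,0,2.9],[0,0,0],0],[[-4.1,0,2.9],[0,0,0],0],[[-4.1,0,2.9],[0,0,0],0],[[-4.1,0,2.9],[0,0,0],0],[[0,0,0],[0,0,0],0]]'
python3 - <<'E'
from h import *
print(where())
cv2.imwrite("pics/w3.png",np.hstack([vision.get_image("side")[100:300,120:340],vision.get_image("top")[110:240,170:340].repeat(1,0)[:130]]) if 0 else cv2.resize(vision.get_image("top")[110:230,180:340],None,fx=4.8,fy=4.8,interpolation=cv2.INTER_CUBIC))
E
```

```text
clock: 6.75
position: [0.7239, 0.0708, 0.0319]
ee_rot: [0.185, 0.754, 0.584, -0.238]
contact_force: [-0.8, -0.7, -0.2]
width: 0.0429
gripper_force: 0.0
(array([ 61.6, 101.1,  31.9]), 'F', array([-0.6, -0.9, -0.2]), 'w', 0.0429, 't', 6.75)
```

View pics/w3.png

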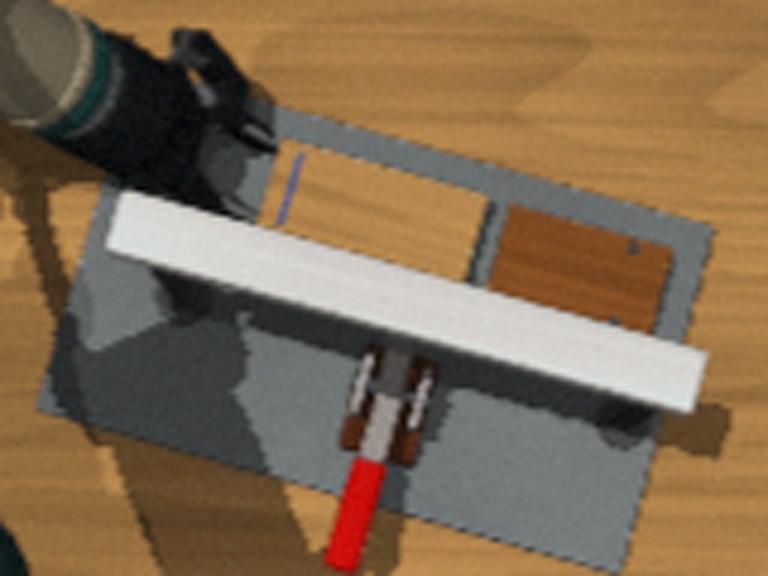

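The pale board has turned square and has followed the fingers. A gap of about 11 mm is left, at crop x 490–508. Closing it slowly.

```bash
python3 -m handwheel '[[[-1.64,0,1.15],[0,0,0],0],[[-1.64,0,1.15],[0,0,0],0],[[-1.64,0,1.15],[0,0,0],0],[[-1.64,0,1.15],[0,0,0],0],[[-1.64,0,1.15],[0,0,0],0],[[0,0,0],[0,0,0],0]]' | grep -E 'contact|position'; python3 -m handwheel '[[[-0.8,0,0.6],[0,0,0],0],[[-0.8,0,0.6],[0,0,0],0],[[-0.8,0,0.6],[0,0,0],0],[[0,0,0],[0,0,0],0]]' | grep -E 'contact|position'
python3 -c "
from h import *
print(where())"
```

```text
position: [0.7215, 0.0615, 0.0319]
contact_force: [-0.9, 0.3, 0.2]
position: [0.7209, 0.0589, 0.0319]
contact_force: [-0.3, 1.0, 0.7]
(array([61.7, 88.8, 31.9]), 'F', array([-0.6,  0.9,  0.7]), 'w', 0.0426, 't', 8.05)
```

```bash
for i in 1 2; do python3 -m handwheel '[[[-0.8,0,0.6],[0,0,0],0],[[-0.8,0,0.6],[0,0,0],0],[[0,0,0],[0,0,0],0]]' | grep -E 'contact|position'; done
python3 -c "
from h import *
print(where())"
```

```text
position: [0.7205, 0.057, 0.0318]
contact_force: [-0.0, 1.2, 2.1]
position: [0.7202, 0.0559, 0.0318]
contact_force: [0.9, 4.7, 2.7]
(array([61.7, 85.7, 31.8]), 'F', array([-0.3,  4.8,  2.7]), 'w', 0.0425, 't', 8.8)
```

```bash
python3 -m handwheel '[[[-0.8,0,0.6],[0,0,0],0],[[-0.8,0,0.6],[0,0,0],0],[[0,0,0],[0,0,0],0],[[0,0,0],[0,0,0],0]]' | grep -E 'contact|position'
python3 - <<'E'
from h import *
print(where())
im=vision.get_image("top"); cv2.imwrite("pics/t4.png",im)
cv2.imwrite("pics/w4.png",cv2.resize(im[130:190,220:320],None,fx=8,fy=8,interpolation=cv2.INTER_CUBIC))
E
```

```text
position: [0.7203, 0.0557, 0.0318]
contact_force: [1.0, 9.6, 3.9]
(array([61.8, 85.6, 31.8]), 'F', array([-1.4,  9.6,  3.9]), 'w', 0.0427, 't', 9.3)
```

View pics/w4.png

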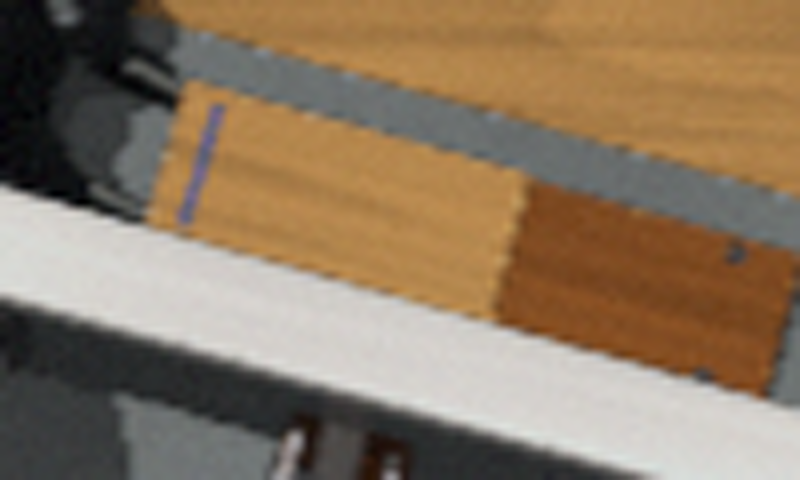

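The joint is closed and the edges are in line (seam at crop x ~510). The force rises with no further motion. Backing off the way I came.

```bash
python3 -m handwheel '[[[8,0,-5.6],[0,0,0],0],[[16,0,-11.5],[0,0,0],0],[[16,0,-11.5],[0,0,0],0],[[16,0,-11.5],[0,0,0],0],[[-20,0,-40],[0,0,0],0],[[-20,0,-40],[0,0,0],0],[[-20,0,-40],[0,0,0],0],[[-20,0,-40],[0,0,0],0],[[-20,0,-40],[0,0,0],0],[[-20,0,-40],[0,0,0],0],[[-20,0,-40],[0,0,0],0],[[-20,0,-40],[0,0,0],0],[[0,0,0],[0,0,0],0]]' | grep -E 'contact|position'
python3 - <<'E'
from h import *
print(where(),readout.get_state()["qpos"].round(2)); print(steps(W(-200,120,380),Rgrip(40))); print(steps(W(-200,-20,160),Rgrip(40)))
E
```

```text
position: [0.7489, 0.1728, 0.3861]
contact_force: [-0.3, 1.0, -0.2]
(array([ 60.4, 206.1, 386.1]), 'F', array([-0.6,  0.8, -0.2]), 'w', 0.0426, 't', 10.975) [ 0.36  0.87  0.23 -0.69  2.3   0.21]
('turn', array([ -9.13,  -0.63, -11.9 ]), 'shift before turn', array([ -67.2, -260.4,   54. ]), 'after', array([ 203.4,  -86.1, -162.7]))
('turn', array([ -9.13,  -0.63, -11.9 ]), 'shift before turn', array([ -55.4, -260.8,  314.5]), 'after', array([ 344.8, -226.1,    5.8]))
```

```bash
python3 -m handwheel '[[[-11.2,-43.4,9],[0,0,0],-0.5],[[-11.2,-43.4,9],[0,0,0],-0.5],[[-11.2,-43.4,9],[0,0,0],-0.5],[[-11.2,-43.4,9],[0,0,0],-0.5],[[-11.2,-43.4,9],[0,0,0],-0.5],[[-11.2,-43.4,9],[0,0,0],-0.5]]' | grep -E 'contact|position'
python3 -m handwheel '[[[0,0,0],[-0.609,-0.042,-0.793],-0.5],[[0,0,0],[-0.609,-0.042,-0.793],-0.5],[[0,0,0],[-0.609,-0.042,-0.793],-0.5],[[0,0,0],[-0.609,-0.042,-0.793],-0.5],[[0,0,0],[-0.609,-0.042,-0.793],-0.5],[[0,0,0],[-0.609,-0.042,-0.793],-0.5],[[0,0,0],[-0.609,-0.042,-0.793],-0.5],[[0,0,0],[-0.609,-0.042,-0.793],-0.5],[[0,0,0],[-0.609,-0.042,-0.793],-0.5],[[0,0,0],[-0.609,-0.042,-0.793],-0.5],[[0,0,0],[-0.609,-0.042,-0.793],-0.5],[[0,0,0],[-0.609,-0.042,-0.793],-0.5],[[0,0,0],[-0.609,-0.042,-0.793],-0.5],[[0,0,0],[-0.609,-0.042,-0.793],-0.5],[[0,0,0],[-0.609,-0.042,-0.793],-0.5],[[0,0,0],[0,0,0],-0.5]]' | grep -E 'contact|position'
python3 - <<'E'
from h import *
print(where(),readout.get_state()["qpos"].round(2)); print(steps(W(-200,-20,160),Rgrip(40)))
E
```

```text
position: [0.476, 0.1535, 0.3796]
contact_force: [-0.1, -0.0, -0.0]
position: [0.4767, 0.1523, 0.3803]
contact_force: [1.2, -0.0, 0.6]
(array([-198.2,  118.5,  380.3]), 'F', array([1.2, 0.3, 0.6]), 'w', 0.064, 't', 13.725) [ 0.49 -0.15  1.82 -0.54  0.99 -0.64]
('turn', array([ 0.  ,  0.  , -0.04]), 'shift before turn', array([ 142.4, -139.2,  167.5]), 'after', array([ 143. , -138.5,  167.6]))
```

```bash
python3 -m handwheel '[[[28.6,-27.7,33.5],[0,0,0],-0.5],[[28.6,-27.7,33.5],[0,0,0],-0.5],[[28.6,-27.7,33.5],[0,0,0],-0.5],[[28.6,-27.7,33.5],[0,0,0],-0.5],[[28.6,-27.7,33.5],[0,0,0],-0.5],[[0,0,0],[0,0,0],-0.5]]' | grep -E 'contact|position'
python3 - <<'E'
from h import *
print(where(),readout.get_state()["qpos"].round(2)); c=cam("wrist"); im=vision.get_image("wrist")
hsv=cv2.cvtColor(im,cv2.COLOR_BGR2HSV); m=(((hsv[...,0]<6)|(hsv[...,0]>174))&(hsv[...,1]>180)&(hsv[...,2]>100)).astype(np.uint8)
cn=max(cv2.findContours(m,0,2)[0],key=cv2.contourArea); b=cv2.boxPoints(cv2.minAreaRect(cn)); print(b)
q=cn[:,0].mean(0); print(q,((onplane(c,b,.1)-t)@Rz*1000).round(1))
print("expect grip px",proj(c,[W(-142.6,-20,96),W(-167,-20,102),W(-97,-20,86)]))
print(steps(W(-131.6,-20,83),Rgrip(40)))
cv2.imwrite("pics/w5.png",im)
E
```

```text
position: [0.4377, 0.0175, 0.1557]
contact_force: [0.4, -1.0, 0.7]
(array([-202.4,  -21.8,  155.7]), 'F', array([ 0.6, -0.9,  0.7]), 'w', 0.064, 't', 14.475) [ 0.04 -0.09  2.39 -0.84  0.25 -0.52]
[[247. 192.]
 [273. 192.]
 [273. 227.]
 [247. 227.]]
[259.77142857 208.28571429] [[-177.2  -29.7  100. ]
 [-177.2  -10.   100. ]
 [-114.6   -7.2  100. ]
 [-114.5  -31.9  100. ]]
expect grip px [[259.63691438 209.1842135 ]
 [259.75669737 201.04124567]
 [259.46852147 221.83559819]]
('turn', array([-0.02, -0.02, -0.03]), 'shift before turn', array([-3.500e+00, -1.000e-01,  1.019e+02]), 'after', array([ -3.2,  -0.3, 101.9]))
```

View pics/w5.png

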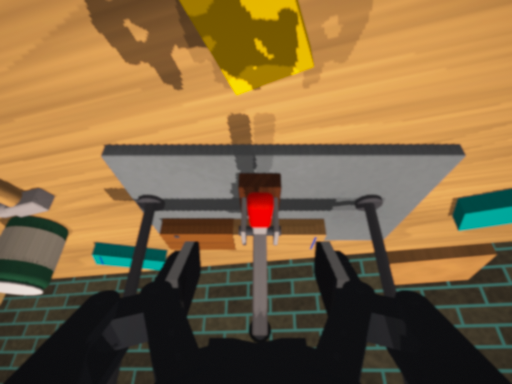

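The wrist view shows the red handle end at (260,208), where the model puts it (259.6,209), midway between the open fingers. Advancing and gripping.

```bash
python3 -m handwheel '[[[-0.8,0,25],[0,0,0],-0.5],[[-0.8,0,25],[0,0,0],-0.5],[[-0.8,0,25],[0,0,0],-0.5],[[-0.8,0,26],[0,0,0],-0.5],[[0,0,0],[0,0,0],-0.5],[[0,0,0],[0,0,0],1],[[0,0,0],[0,0,0],1],[[0,0,0],[0,0,0],1],[[0,0,0],[0,0,0],1],[[0,0,0],[0,0,0],1],[[0,0,0],[0,0,0],1]]' 40
python3 - <<'E'
from h import *
print(where(),readout.get_state()["qpos"].round(2))
p0=((readout.get_state()["position"]-t)@Rz*1000)
# rows for arc with fixed orientation, 1.35 -> 0.40
g=np.linspace(1.35,.40,13); P=np.c_[-50-95*np.sin(g),0*g-20,75+95*np.cos(g)]
d=np.diff(P,axis=0)@(Rz.T@Rgrip(40)); print(d.round(1)); print(steps(W(*(P[-1]+[11,0,-13])),Rgrip(40)))
E
```

```text
clock: 15.9
position: [0.5065, -0.0008, 0.1128]
ee_rot: [0.321, 0.118, 0.939, -0.037]
contact_force: [0.4, 0.0, -0.4]
width: 0.0005
gripper_force: 0.0
(array([-131.2,  -22.4,  112.8]), 'F', array([ 0.4,  0.2, -0.4]), 'w', 0.0005, 't', 15.9) [-0.06  0.1   2.35 -1.18  0.12 -0.24]
[[-6.2  0.  -4.3]
 [-6.5  0.  -3.8]
 [-6.8  0.  -3.3]
 [-7.   0.  -2.8]
 [-7.2  0.  -2.2]
 [-7.3  0.  -1.6]
 [-7.4  0.  -1. ]
 [-7.5  0.  -0.4]
 [-7.5  0.   0.2]
 [-7.5  0.   0.8]
 [-7.4  0.   1.3]
 [-7.3  0.   1.9]]
('turn', array([ 0.08, -0.39, -0.01]), 'shift before turn', array([-66.1,   2.4,   4.7]), 'after', array([-65.8,   2.4,   7.4]))
```

The wrist reached its joint limit at the 40° lean, so the fingers shut just above the handle. Backing out and using a 20° lean instead.

```bash
python3 -m handwheel '[[[0,0,-25],[0,0,0],-0.5],[[0,0,-25],[0,0,0],-0.5],[[0,0,-10],[0,0,0],-0.5],[[0,0,0],[0,0,0],-0.5]]' | grep -E 'contact|position'
python3 - <<'E'
from h import *
print(where(),readout.get_state()["qpos"].round(2)); print(steps(W(-161,-20,150),Rgrip(20)))
E
```

```text
position: [0.4761, 0.0053, 0.1552]
contact_force: [0.5, 0.5, 0.1]
(array([-162.1,  -24. ,  155.2]), 'F', array([0.3, 0.6, 0.1]), 'w', 0.064, 't', 16.4) [-0.04 -0.03  2.32 -0.57  0.23 -0.84]
('turn', array([ 0.04,  2.99, -0.01]), 'shift before turn', array([2.4, 4. , 4.8]), 'after', array([0.8, 4. , 5.3]))
```

```bash
python3 -m handwheel '[[[0,0,0],[0,0.75,0],-0.5],[[0,0,0],[0,0.75,0],-0.5],[[0,0,0],[0,0.75,0],-0.5],[[0,0,0],[0,0.75,0],-0.5],[[0,4,5],[0,0,0],-0.5],[[0,0,0],[0,0,0],-0.5]]' | grep -E 'contact|position'
python3 - <<'E'
from h import *
print(where(),readout.get_state()["qpos"].round(2)); print(steps(W(-137,-20,80),Rgrip(20)))
E
```

```text
position: [0.4777, 0.0088, 0.1482]
contact_force: [-0.0, 0.5, 0.0]
(array([-161.5,  -20.3,  148.2]), 'F', array([-0.2,  0.5,  0. ]), 'w', 0.0638, 't', 17.15) [-0.09  0.05  2.08 -0.08  0.67 -1.35]
('turn', array([ 0.03, -0.05,  0.01]), 'shift before turn', array([-0. ,  0.1, 72.4]), 'after', array([ 0.3,  0.3, 72.4]))
```

```bash
python3 -m handwheel '[[[0,0,25],[0,0,0],-0.5],[[0,0,25],[0,0,0],-0.5],[[0,0,22],[0,0,0],-0.5],[[0,0,0],[0,0,0],-0.5],[[0,0,0],[0,0,0],1],[[0,0,0],[0,0,0],1],[[0,0,0],[0,0,0],1],[[0,0,0],[0,0,0],1],[[0,0,0],[0,0,0],1]]' 40
python3 - <<'E'
from h import *
print(where(),readout.get_state()["qpos"].round(2))
g=np.linspace(1.35,.40,13); P=np.c_[-50-95*np.sin(g),0*g-20,75+95*np.cos(g)]
d=np.diff(P,axis=0)@(Rz.T@Rgrip(20)); print(d.round(1)); print(steps(W(*(P[-1]+[5.8,0,-16])),Rgrip(20)))
E
```

```text
clock: 18.27
position: [0.5026, 0.0027, 0.0832]
ee_rot: [0.172, 0.123, 0.977, -0.02]
contact_force: [-3.1, -1.5, 6.0]
width: 0.0211
gripper_force: 40.3
(array([-135.8,  -20. ,   83.2]), 'F', array([-2.6, -2.3,  6. ]), 'w', 0.0211, 't', 18.275) [-0.1   0.18  2.15 -0.11  0.48 -1.33]
[[-4.3  0.  -6.2]
 [-4.8  0.  -5.8]
 [-5.2  0.  -5.4]
 [-5.6  0.  -5. ]
 [-6.   0.  -4.5]
 [-6.3  0.  -4. ]
 [-6.6  0.  -3.5]
 [-6.9  0.  -3. ]
 [-7.1  0.  -2.4]
 [-7.3  0.  -1.9]
 [-7.4  0.  -1.3]
 [-7.5  0.  -0.7]]
('turn', array([ 0.04, -0.01,  0.  ]), 'shift before turn', array([-72.9,   0.1, -40.9]), 'after', array([-72.9,  -0. , -40.8]))
```

Gripped (21 mm, 40 N). Swinging the handle along the arc.

```bash
python3 -m handwheel '[[[-4.3,0,-6.2],[0,0,0],1],[[-4.8,0,-5.8],[0,0,0],1],[[-5.2,0,-5.4],[0,0,0],1],[[-5.6,0,-5],[0,0,0],1],[[-6,0,-4.5],[0,0,0],1],[[-6.3,0,-4],[0,0,0],1],[[0,0,0],[0,0,0],1]]' | grep -E 'contact|position|width'
python3 -m handwheel '[[[-6.6,0,-3.5],[0,0,0],1],[[-6.9,0,-3],[0,0,0],1],[[-7.1,0,-2.4],[0,0,0],1],[[-7.3,0,-1.9],[0,0,0],1],[[-7.4,0,-1.3],[0,0,0],1],[[-7.5,0,-0.7],[0,0,0],1],[[0,0,0],[0,0,0],1]]' | grep -E 'contact|position|width'
python3 -c "
from h import *
print(where())"
```

```text
position: [0.5196, -0.0018, 0.121]
contact_force: [-0.8, 2.4, -11.1]
width: 0.021
position: [0.5595, -0.012, 0.1504]
contact_force: [4.1, -2.5, -6.9]
width: 0.0214
(array([-77. , -20. , 150.4]), 'F', array([ 4.6, -1.4, -6.9]), 'w', 0.0214, 't', 20.025)
```

```bash
python3 -m handwheel '[[[0,0,0],[0,0,0],-0.5],[[0,0,0],[0,0,0],-0.5],[[0,0,0],[0,0,0],-0.5],[[0,0,0],[0,0,0],-0.5],[[20,0,-30],[0,0,0],-0.5],[[20,0,-30],[0,0,0],-0.5],[[20,0,-30],[0,0,0],-0.5],[[0,0,0],[0,0,0],-0.5],[[0,0,0],[0,0,0],-0.5],[[0,0,0],[0,0,0],-0.5]]' | grep -E 'contact|position|width'
python3 - <<'E'
from h import *
print(where())
cv2.imwrite("pics/s6.png",np.hstack([cv2.resize(vision.get_image("side")[130:270,150:310],None,fx=2.5,fy=2.5),cv2.resize(vision.get_image("top")[110:250,180:340],None,fx=2.5,fy=2.5)]))
E
```

```text
position: [0.4725, 0.01, 0.2122]
contact_force: [-0.1, 0.1, -0.2]
width: 0.0642
(array([-166.7,  -20.4,  212.2]), 'F', array([-0.1,  0.1, -0.2]), 'w', 0.0642, 't', 21.275)
```

View pics/s6.png

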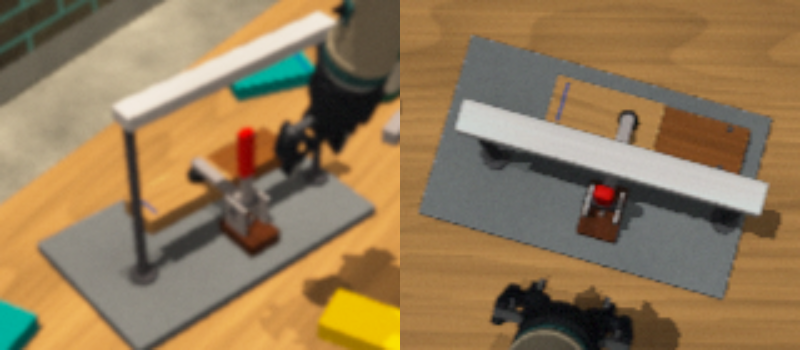

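The clamp is locked: the handle is upright and the pad is on the pale board, with the seam closed. Waiting three seconds with the hand off, then leaning the tool to 35°.

```bash
python3 -m handwheel '[[[0,0,0],[0,0,0],-0.5],[[0,0,0],[0,0,0],-0.5],[[0,0,0],[0,0,0],-0.5],[[0,0,0],[0,0,0],-0.5],[[0,0,0],[0,0,0],-0.5],[[0,0,0],[0,0,0],-0.5],[[0,0,0],[0,0,0],-0.5],[[0,0,0],[0,0,0],-0.5],[[0,0,0],[0,0,0],-0.5],[[0,0,0],[0,0,0],-0.5],[[0,0,0],[0,0,0],-0.5],[[0,0,0],[0,0,0],-0.5],[[0,0,0],[0,0,0],-0.5],[[0,0,0],[0,0,0],-0.5],[[0,0,0],[0,0,0],-0.5],[[0,0,0],[0,0,0],-0.5],[[0,0,0],[0,0,0],-0.5],[[0,0,0],[0,0,0],-0.5],[[0,0,0],[0,0,0],-0.5],[[0,0,0],[0,0,0],-0.5]]' | grep clock
python3 -m handwheel '[[[0,0,0],[0,0,0],-0.5],[[0,0,0],[0,0,0],-0.5],[[0,0,0],[0,0,0],-0.5],[[0,0,0],[0,0,0],-0.5],[[0,0,0],[0,0,0],-0.5],[[0,0,0],[0,0,0],-0.5],[[0,0,0],[0,-0.5,0],-0.5],[[0,0,0],[0,-0.5,0],-0.5],[[0,0,0],[0,-0.5,0],-0.5],[[0,0,0],[0,-0.5,0],-0.5],[[0,0,0],[0,-0.5,0],-0.5],[[0,0,0],[0,0,0],-0.5]]' | grep clock
python3 - <<'E'
from h import *
print(where(),readout.get_state()["qpos"].round(2)); print(steps(W(-97,-20,231),Rgrip(35)));print(steps(W(-40,-20,149),Rgrip(35)))
E
```

```text
clock: 23.88
clock: 25.38
(array([-168.6,  -20.4,  212.1]), 'F', array([ 0.5,  0.2, -0.9]), 'w', 0.064, 't', 25.375) [-0.03 -0.12  2.18 -0.25  0.5  -1.17]
('turn', array([ 0.04, -0.04,  0.  ]), 'shift before turn', array([-69.6,   0.3,  25.3]), 'after', array([-69.5,   0.4,  25.6]))
('turn', array([ 0.04, -0.04,  0.  ]), 'shift before turn', array([-69.7,  -0. , 125.1]), 'after', array([-69.1,   0.4, 125.4]))
```

```bash
python3 -m handwheel '[[[-23.2,0,8.5],[0,0,0],-0.5],[[-23.2,0,8.5],[0,0,0],-0.5],[[-23.2,0,8.5],[0,0,0],-0.5],[[0,0,20],[0,0,0],-0.5],[[0,0,20],[0,0,0],-0.5],[[0,0,0],[0,0,0],-0.5]]' | grep contact
python3 - <<'E'
from h import *
print(where(),readout.get_state()["qpos"].round(2)); print(steps(W(-40,-20,149),Rgrip(35)))
E
```

```text
contact_force: [-0.5, -0.2, 0.2]
(array([-72.3, -20.4, 197.8]), 'F', array([-0.4, -0.3,  0.2]), 'w', 0.0641, 't', 26.125) [-0.09  0.04  2.07 -0.21  0.44 -1.25]
('turn', array([ 0.03, -0.05, -0.01]), 'shift before turn', array([ 1.2,  0.2, 58.5]), 'after', array([ 1.5,  0.4, 58.5]))
```

```bash
python3 -m handwheel '[[[0.5,0,20],[0,0,0],-0.5],[[0.5,0,20],[0,0,0],-0.5],[[0.5,0,18],[0,0,0],-0.5],[[0,0,0],[0,0,0],-0.5],[[0,0,0],[0,0,0],1],[[0,0,0],[0,0,0],1],[[0,0,0],[0,0,0],1],[[0,0,0],[0,0,0],1],[[0,0,0],[0,0,0],1]]' 40 | grep -E "contact|width|gripper"
python3 - <<'E'
from h import *
print(where(),readout.get_state()["qpos"].round(2))
g=np.linspace(0,1.0,13); P=np.c_[-50-88*np.sin(g),0*g-20,75+88*np.cos(g)]
d=np.diff(P,axis=0)@(Rz.T@Rgrip(35)); print(d.round(1)); print(P[-1]+[9.8,0,-14])
E
```

```text
contact_force: [-4.3, -1.4, 6.1]
width: 0.0211
gripper_force: 39.9
(array([-40.7, -20.1, 151.7]), 'F', array([-3.9, -2.4,  6.1]), 'w', 0.0211, 't', 27.25) [-0.1   0.15  2.09 -0.28  0.31 -1.18]
[[ 6.2 -0.  -4. ]
 [ 6.5 -0.  -3.4]
 [ 6.7 -0.  -2.9]
 [ 7.  -0.  -2.3]
 [ 7.1 -0.  -1.7]
 [ 7.2 -0.  -1.1]
 [ 7.3 -0.  -0.5]
 [ 7.3 -0.   0.1]
 [ 7.3 -0.   0.7]
 [ 7.2 -0.   1.3]
 [ 7.1 -0.   1.9]
 [ 6.9 -0.   2.5]]
[-114.24944666  -20.          108.54660292]
```

```bash
python3 -m handwheel '[[[6.2,0,-4],[0,0,0],1],[[6.5,0,-3.4],[0,0,0],1],[[6.7,0,-2.9],[0,0,0],1],[[7,0,-2.3],[0,0,0],1],[[7.1,0,-1.7],[0,0,0],1],[[7.2,0,-1.1],[0,0,0],1],[[0,0,0],[0,0.5,0],1],[[0,0,0],[0,0.5,0],1],[[0,0,0],[0,0.5,0],1],[[0,0,0],[0,0.5,0],1],[[0,0,0],[0,0,0],1]]' | grep -E "contact|width|gripper"
python3 - <<'E'
from h import *
print(where(),readout.get_state()["qpos"].round(2))
L=23; z=np.array([np.sin(np.radians(L)),0,-np.cos(np.radians(L))])*17
p=((readout.get_state()["position"]-t)@Rz*1000)-z; print("theta",np.arctan2(-50-p[0],p[2]-75),"r",np.hypot(p[0]+50,p[2]-75))
g=np.linspace(.5,1.05,8); P=np.c_[-50-88*np.sin(g),0*g-20,75+88*np.cos(g)]
print((np.diff(P,axis=0)@(Rz.T@Rgrip(L))).round(1)); print(steps(W(*(P[-1]+z)),Rgrip(L)))
E
```

```text
contact_force: [6.2, -5.2, 3.7]
width: 0.0213
gripper_force: 40.7
(array([-75.7, -20. , 144.7]), 'F', array([ 7.3, -3.5,  3.7]), 'w', 0.0213, 't', 28.625) [-0.11  0.15  2.   -0.09  0.58 -1.37]
theta 0.3617427246219115 r 91.27109521737611
[[ 6.8 -0.   0.9]
 [ 6.8 -0.   1.5]
 [ 6.6 -0.   2. ]
 [ 6.4 -0.   2.5]
 [ 6.2 -0.   3. ]
 [ 6.  -0.   3.5]
 [ 5.7 -0.   4. ]]
('turn', array([0.04, 0.12, 0.01]), 'shift before turn', array([57. , -0.1, 20.4]), 'after', array([56.8, -0. , 21.1]))
```

```bash
python3 -m handwheel '[[[6.8,0,0.1],[0,0,0],1],[[6.8,0,0.5],[0,0,0],1],[[6.8,0,0.9],[0,0,0],1],[[6.8,0,1.5],[0,0,0],1],[[6.6,0,2],[0,0,0],1],[[6.4,0,2.5],[0,0,0],1],[[6.2,0,3],[0,0,0],1],[[6,0,3.5],[0,0,0],1],[[5.7,0,4],[0,0,0],1],[[0,0,0],[0,0,0],1]]' | grep -E "contact|width|gripper"
python3 - <<'E'
from h import *
print(where(),readout.get_state()["qpos"].round(2))
L=23; z=np.array([np.sin(np.radians(L)),0,-np.cos(np.radians(L))])*17
p=((readout.get_state()["position"]-t)@Rz*1000)-z; print("theta",np.arctan2(-50-p[0],p[2]-75),"r",np.hypot(p[0]+50,p[2]-75))
E
```

```text
contact_force: [4.6, -4.4, -6.2]
width: 0.0215
gripper_force: 40.2
(array([-129. ,  -19.9,  100.3]), 'F', array([ 5.6, -3.1, -6.2]), 'w', 0.0215, 't', 29.875) [-0.09  0.14  2.15 -0.13  0.46 -1.31]
theta 1.1246104297730086 r 94.97151030624424
```

```bash
python3 -m handwheel '[[[0,0,0],[0,0,0],-0.5],[[0,0,0],[0,0,0],-0.5],[[0,0,0],[0,0,0],-0.5],[[0,0,0],[0,0,0],-0.5],[[0,0,0],[0,0,0],-0.5],[[0,0,-20],[0,0,0],-0.5],[[0,0,-30],[0,0,0],-0.5],[[0,0,-40],[0,0,0],-0.5],[[20,0,-40],[0,0,0],-0.5],[[20,0,-40],[0,0,0],-0.5],[[20,0,-40],[0,0,0],-0.5],[[0,0,0],[0,0,0],-0.5],[[0,0,0],[0,0,0],-0.5],[[0,0,0],[0,0,0],-0.5],[[0,0,0],[0,0,0],-0.5]]' | grep -E 'contact|position|width'
python3 - <<'E'
from h import *
print(where())
cv2.imwrite("pics/s7.png",np.hstack([cv2.resize(vision.get_image("side")[130:270,150:310],None,fx=2.5,fy=2.5),cv2.resize(vision.get_image("top")[110:250,180:340],None,fx=2.5,fy=2.5,interpolation=cv2.INTER_CUBIC)]))
E
```

```text
position: [0.3762, 0.0343, 0.2698]
contact_force: [-0.5, 0.1, -0.4]
width: 0.0639
(array([-266.1,  -20.8,  269.8]), 'F', array([-0.5, -0. , -0.4]), 'w', 0.0639, 't', 31.75)
```

View pics/s7.png

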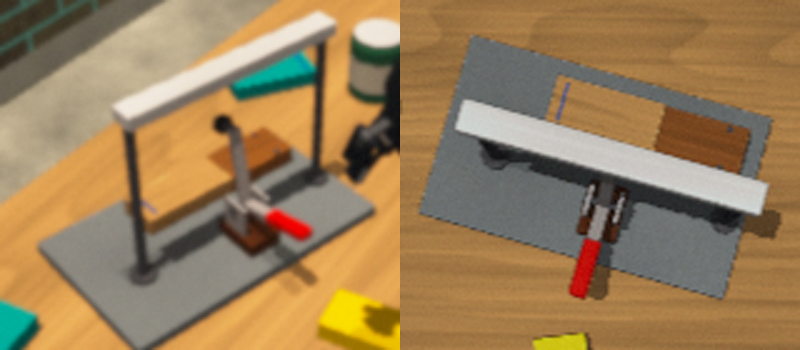

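The clamp is fully open, with the handle tip at about (578,297) in the right panel as at the start. The seam is closed and the hand is clear, so I'm handing in.

```bash
python3 -c "
from rig import manip
print(manip.sign_off())"
```

```text
the job is handed in; nothing more can be done
None
```

The job is handed in: the loose board is flush and square against the fixed board, the clamp locked by itself for over three seconds with the hand off and is fully open again, and the arm is clear; no verdict came back.

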